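# Tighten the hub nut at the bottom of a model-car wheel

### The job

Take the long red-handled socket driver out of its tool stand and seat it fully on the hub nut at the bottom of the wheel's deep bore, feeling gently for the hex. Turn the nut clockwise until it comes up tight against its stop, without ramming it and without dragging the wheel round. Then put the driver back upright in its hole in the tool stand, let go of it, and leave the other things on the table alone.

Things in the scene. Friction and masses are not known exactly. Their poses are not given: they have to be found in the camera images.
- driver_grip (a point): Centre of the driver's red T-handle: a flat-sided bar 90 mm long (x), 16 mm wide (y), 24 mm high (z). The loose steel driver, about 0.28 kg, stands upright, z up along its shaft. Under the bar come a 14 mm round shaft and the socket, whose lower end is 162 mm below this point. Grip the bar at its middle, across its 16 mm width, from above.
- driver_mouth (a point): Centre of the driver's lower end, the mouth of its six-sided socket: 45 mm over the outer corners, 38 mm tall, hex hollow 32 mm across flats and 30 mm deep. Same axes as driver_grip: two of the six inner flats face along the x axis (along the handle bar).
- rack_hole (a point): Floor centre of the driver's round hole in the black tool stand: 50 mm across, 45 mm deep, slightly chamfered, floor 15 mm over the table. z up. The stand is fixed, 84 mm wide in y; it reaches 45 mm from the hole along -x and 135 mm along +x, where four small drivers stand up to 130 mm above the table, 65 and 110 mm from the hole.
- bore_mouth (a point): Centre of the upper mouth of the bore: a round aluminium hub well 50 mm across inside, walls 6 mm, running straight down 85 mm, in a rubber-tyred wheel (about 190 mm across) lying flat on a fixed stand. The mouth is 115 mm above the table, the highest point of the wheel. z up.
- nut_seat (a point): Centre of the flat floor of the bore, 85 mm below the mouth. On it stands the brass hex nut: 30 mm across flats, 16 mm tall, with a 10 mm tall tapering nose that centres the socket. Fully seated, the socket's lower end rests at this point; with the hex not lined up it stops 15 to 18 mm above it. The axes do not show the angle of the hex.
- nut (a joint): Turn of the nut on its thread, rad, growing clockwise seen from above: 0 to 0.25 at the start, rigid stop (tight) at 0.9. It takes about 0.1 N m to run; at the stop the torque rises sharply. It does not tell which way the hex faces: that differs every time and is not measured. The hex lines up once in any 60 degrees, give or take 6 degrees.
- wheel (a joint): Turn of the wheel on its stand, rad, 0 at the start, growing clockwise seen from above. A springy lock holds it: it gives 0.1 for every 0.25 N m and springs back when let go. Turning on after the nut is tight winds the wheel round; more than 0.25 (0.6 N m) either way is a fault.
- spray: Bystander: spray can, 56 mm across, 190 mm tall, origin under its centre.
- oil: Bystander: small bottle, 40 mm across, 85 mm tall, origin under its centre.
- jar: Bystander: red jar, 60 mm across, 50 mm tall, origin under its centre.
- battery: Bystander: blue battery pack lying flat, 138 x 46 x 25 mm, origin under its centre.
- spanner: Bystander: steel spanner lying flat.
- damper: Bystander: orange shock absorber lying down, 120 mm long, 24 mm thick, origin under its middle.
- driver: The driver as a whole; its origin is the same point as driver_mouth.
- axle (a joint): How far the sprung axle under the wheel and nut has been pushed straight down, m: 0 at rest. It stays up until about 8 N is pressed on nut or wheel, then gives 1 mm for every 6 N. More than 0.005 (about 37 N) is ramming, a fault.
Mind the look-alikes: they are no part of the job. What is shaped like the driver but orange or yellow is not meant. Leave any yellow look-alike of the part that bears rack_hole alone.

How it is judged:
On the way, in this order (a step that is already met when the one before it is completed fails the run):
1. the socket is fully seated on the nut, its lower end on the floor of the bore (z of driver_mouth in the frame of nut_seat below 0.007 m and horizontal distance between driver_mouth and nut_seat below 0.004 m and angle between driver_grip's own z axis and vertical below 0.1 rad), for 0.2 s.
2. with the driver seated, the nut is turned clockwise up to its stop (all of step 1 and value of joint nut above 0.82 rad), for 0.2 s.
At the end, for the whole second after the job is handed in: The nut is within 0.08 rad of its stop, the wheel has turned no more than 0.25 rad from its start, and the driver stands upright (within 0.12 rad), at rest and released, on the floor of its hole in the tool stand (within 7 mm sideways and 6 mm in height) (value of joint nut above 0.82 rad and value of joint wheel between -0.25 and 0.25 rad and horizontal distance between driver_mouth and rack_hole below 0.007 m and z of driver_mouth in the frame of rack_hole below 0.006 m and angle between driver_grip's own z axis and vertical below 0.12 rad and linear speed of driver below 0.02 m/s); the robot touches nothing.
It fails at once if the wheel is dragged round by more than 0.25 rad (value of joint wheel above 0.25 rad or value of joint wheel below -0.25 rad).
It fails at once if the nut or wheel is rammed: the sprung axle is pushed down by more than 5 mm (about 37 N) (value of joint axle above 0.005 m).
It fails at once if a bystander is moved by more than 30 mm (distance of any of spray, oil, jar, battery, spanner, damper from where it was at the start of the episode above 0.03 m).
It also fails if it takes over 70 s, if anything falls off the work surface, if the arm or the gripper's body presses on something with over 40 N, if the wrist force passes 120 N, or if a joint passes its speed limit or range.

### The arm

A 6-joint arm with a two-finger parallel gripper is mounted at the origin on the work surface. World frame = base frame: x ahead of the robot, y to its left, z up, the work surface at z = 0. Lengths are in m, angles in rad, forces in N, time in s.
With the tool pointing down it reaches from about 0.375 to 0.9 m from the base axis. Payload 3.1 kg.
Tool frame: the origin (TCP) lies on the centre line of the jaws, within the pads' length; the fingertips stand robot.finger_overhang ahead of it and the grasp point (between the pads) lies 2 mm behind it (robot.finger_overhang is the distance from the TCP to the fingertips, in m); z points along the fingers, y is the direction in which the jaws open and shut (so a half turn about z gives the same grasp; the last joint's range is limited). The gripper opens to 87 mm and grips with 3 to 60 N. Pads are 19 mm wide; open, the fingers measure 117 mm over their backs; the gripper's body (75 mm by 190 mm) begins 51 mm behind the grasp point.
Start: joints at [-1.335, 0.527, 1.433, -0, 1.181, -0.178], TCP at [0.251, -0.572, 0.24] pointing down, gripper open.
Joint ranges: [-3.08, 3.08], [-0.75, 2.2], [0.22, 2.44], [-1.43, 4.57], [0, 2.65], [-2.85, 2.85]. Speed limits (rad/s): [2.79, 2.79, 3.14, 3.14, 3.14, 3.14].

### API

Orientations are given as a unit quaternion [x, y, z, w].
In Python, from rig import robot gives the robot as it stands. The module is installed in compiled form; this text tells all that it offers.
- The arm moves only by the tool step_arm, never from a script. Its arguments are lists of equal length, an entry for each row: "slide": the shift along the tool's x, y, z in mm, a list of three; "twist": the turn about the tool's z in degrees. A call has 1 to 20 rows; each row shifts and turns the commanded pose from where the row before left it, along the tool's axes as they then stand; what a row does not reach is not made up. A row lasts 1/12 s, in which the tool goes at most 41.7 mm and 7.16 degrees, less where a joint would pass 70% of its speed; a pose out of reach is approached as far as the arm can. A call is refused whole if a number of a shift passes 41.7 or a number of a turn 7.16, either way. A call with a gripper value outside its range is refused whole. "jaw" is the finger opening in mm, from 0 to 87, set as the call begins (left out, the last holds). The fingers move at their own pace and stop on an object; "force" is the grip in N (left out, the last holds). Time passes only in rows, so rows that do not move let the fingers close. It gives the time, the measured TCP pose, the force and the opening at its end, in the units of the state.
- robot.get_obs(): the state, without advancing time (a new reading comes with each control period).
- robot.camera(name): name is "side" or "top"; returns a dict with "color" (400x640x3 uint8, blue, green, red), "depth" (400x640 float32, m along the optical axis (not along the pixel's ray), 0 where there is no reading), "camera_matrix" (3x3 intrinsics, pixels), "origin" and "orientation" of the camera in the world. Camera axes: x right, y down, z forward; pixel columns grow to the right and rows downward; lengths in m; the calibration is good to about 2 mm. A picture is of the moment at which its call begins.
- robot.hand_in(): hands the job in, once; it reports no verdict.
The state is a dict: "time": time; "q": joint angles; "joint_velocities": joint speeds; "joint_torque": joint torques, N m; "position": TCP position; "tool_rot": TCP orientation; "ft_force": force on the tool from outside, world axes, zero at the start; "moment": the same for the moment, N m; "grip_width": finger opening in m.
Only numpy, scipy, OpenCV 4.12 (cv2) and the standard library are available. Lean on these libraries where they do the work, as an engineer would, in place of code of your own. Each camera call takes 0.05 s, during which the arm holds its last target.

## Working session

There is one attempt and no reset: what is moved stays moved. The work goes in short steps, Python scripts to look and compute and a tool call to move; the robot and the scene stay as the last step left them, time stands still between calls to the robot, and variables do not carry over. Pictures are saved under pics/ and viewed, and the job is handed in when it is done.

Besides the shell and the picture viewer there is one more tool, called after "Call:" as name(argument=value, ...), one argument or row to a line, values as JSON. step_arm: Moves the arm, as the interface text tells. Its arguments: {"type":"object","properties":{"slide":{"type":"array","items":{"type":"array","items":{"type":"number"}}},"twist":{"type":"array","items":{"type":"number"}},"jaw":{"type":"number"},"force":{"type":"number"}},"required":["slide","twist"]}

```bash
mkdir -p pics; ls
cat > h.py <<'E'
import numpy as np,cv2
from scipy.spatial.transform import Rotation as R
from rig import robot
def cam(n):
    c=robot.camera(n); K=np.array(c["camera_matrix"]);o=np.array(c["origin"]);q=np.array(c["orientation"])
    Rm=R.from_quat(q).as_matrix() if q.size==4 else q
    return c["color"],c["depth"],K,o,Rm
def ray(u,v,K,Rm): return Rm@np.linalg.solve(K,[u,v,1.0])
def onz(u,v,z,K,o,Rm):
    d=ray(u,v,K,Rm); return o+d*(z-o[2])/d[2]
def pt(u,v,dep,K,o,Rm): return o+ray(u,v,K,Rm)*dep
def cloud(dep,K,o,Rm):
    v,u=np.indices(dep.shape); p=np.stack([u,v,np.ones_like(u)],-1).astype(float)@np.linalg.inv(K).T*dep[...,None]
    return p@Rm.T+o
E
python3 - <<'E'
from h import *
for n in("top","side"):
    c,d,K,o,Rm=cam(n); cv2.imwrite(f"pics/{n}0.png",c); np.savez(f"{n}0.npz",c=c,d=d,K=K,o=o,Rm=Rm); print(n,o,Rm.round(3),K)
print(robot.get_obs(),robot.finger_overhang)
E
```

```text
pics
top [ 0.29406443 -0.01663263  1.30261003] [[-0.018 -0.995  0.103]
 [-1.     0.02   0.018]
 [-0.02  -0.102 -0.995]] [[485.12332913   0.         330.88893633]
 [  0.         485.12332913 199.05401666]
 [  0.           0.           1.        ]]
side [ 0.40197793 -0.87339741  1.06475528] [[ 1.    -0.015  0.017]
 [-0.023 -0.735  0.678]
 [ 0.002 -0.678 -0.735]] [[387.94644838   0.         321.33001838]
 [  0.         387.94644838 200.51555663]
 [  0.           0.           1.        ]]
{'time': 0.1, 'q': array([-1.33550417e+00,  5.28336676e-01,  1.43377309e+00,  1.89581565e-05,
        1.18137392e+00, -1.78492946e-01]), 'joint_velocities': array([ 0.00108334, -0.00227012, -0.00261564,  0.0002584 ,  0.00133436,
        0.00080199]), 'joint_torque': array([-1.52625930e-04, -4.40984845e+01, -1.77150589e+01,  6.34174864e-02,
        5.33688767e-02, -4.19520256e-05]), 'position': array([ 0.25118831, -0.57162843,  0.23869223]), 'tool_rot': array([ 9.78674274e-01,  2.05416094e-01, -1.80863551e-05, -9.45387471e-04]), 'ft_force': array([ 0.15183701,  0.19227094, -0.27277882]), 'moment': array([-0.00114255,  0.026293  ,  0.00213861]), 'grip_width': 0.08650771295045419} 0.017
```

View pics/top0.png

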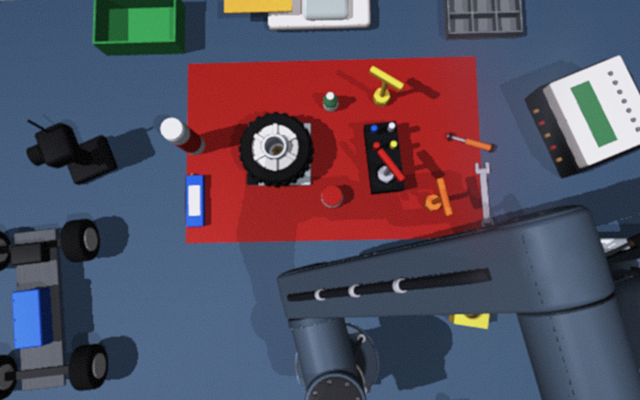

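View pics/side0.png

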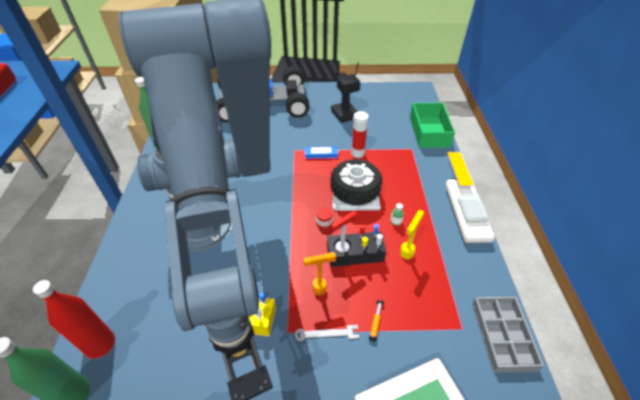

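The top view shows the wheel bore near (276,147), the black stand near (385,160) and the red bar near (390,162). An orange and a yellow look-alike stand nearby. Next I measure from depth.

Run:
```python
from h import *
for n in("top","side"):
    f=np.load(n+"0.npz"); c,d,K,o,Rm=[f[k] for k in("c","d","K","o","Rm")]
    P=cloud(d,K,o,Rm); hsv=cv2.cvtColor(c,cv2.COLOR_BGR2HSV)
    red=((hsv[...,0]<6)|(hsv[...,0]>174))&(hsv[...,1]>140)&(hsv[...,2]>60)
    work=(P[...,0]>.3)&(P[...,0]<.9)&(abs(P[...,1])<.5)
    m=red&(P[...,2]>.12)&(P[...,2]<.22)&work&(d>0)
    k,l,s,ce=cv2.connectedComponentsWithStats(m.astype(np.uint8))
    for i in range(1,k):
        if s[i,4]<15: continue
        q=P[l==i]; z=np.median(q[:,2]); 
        uv=np.argwhere(l==i)[:,::-1].astype(np.float32); r=cv2.minAreaRect(uv)
        t=q[q[:,2]>.18]
        print(n,"bar",s[i],ce[i],"zpct",np.percentile(q[:,2],[5,50,95]).round(4),"rect",r,[onz(*b,.189,K,o,Rm).round(4)[:2] for b in cv2.boxPoints(r)], "topmean",t.mean(0) if len(t) else 0, len(t))
        if len(t)>10:
            rr=cv2.minAreaRect(t[:,:2].astype(np.float32)); print(rr)
    # wheel rim top
    m=(P[...,2]>.105)&(P[...,2]<.125)&work&(hsv[...,1]<60)&(hsv[...,2]>120)
    k,l,s,ce=cv2.connectedComponentsWithStats(m.astype(np.uint8))
    for i in range(1,k):
        if s[i,4]>15: q=P[l==i]; print(n,"hub",s[i],ce[i],q.mean(0))
    # stand: dark, z ~.06
    m=(P[...,2]>.05)&(P[...,2]<.07)&work&(hsv[...,2]<70)
    k,l,s,ce=cv2.connectedComponentsWithStats(m.astype(np.uint8))
    for i in range(1,k):
        if s[i,4]>40: q=P[l==i]; print(n,"dark",s[i],ce[i],q.mean(0),cv2.minAreaRect(q[:,:2].astype(np.float32)))
f=np.load("top0.npz");c=f["c"][90:210,230:410]; cv2.imwrite("pics/topz.png",cv2.resize(c,None,fx=4.4,fy=4.4,interpolation=cv2.INTER_CUBIC))
f=np.load("side0.npz");c=f["c"][140:280,300:430]; cv2.imwrite("pics/sidez.png",cv2.resize(c,None,fx=4.2,fy=4.2,interpolation=cv2.INTER_CUBIC))
```

```text
top bar [184 135   7  10  16] [187.9375 140.25  ] zpct [0.1228 0.1284 0.1336] rect ((188.03848266601562, 140.1923065185547), (2.4961509704589844, 10.816654205322266), 33.690067291259766) [array([0.5462, 0.3459]), array([0.5674, 0.332 ]), array([0.564, 0.327]), array([0.5428, 0.341 ])] topmean 0 0
top bar [377 149  28  33 281] [390.23843416 164.93950178] zpct [0.1801 0.187  0.1905] rect ((390.2843322753906, 165.16883850097656), (38.142635345458984, 7.566896915435791), 51.95296096801758) [array([ 0.5159, -0.1027]), array([ 0.5267, -0.1169]), array([ 0.4549, -0.1691]), array([ 0.4443, -0.155 ])] topmean [ 0.48617496 -0.13669897  0.18699031] 267
((0.4867918789386749, -0.13713189959526062), (0.08907246589660645, 0.01667380891740322), 36.02117919921875)
top hub [388 123   7   7  35] [390.82857143 125.88571429] [ 0.59699229 -0.1482854   0.11565398]
top hub [262 134  25  26 181] [273.27624309 146.28729282] [0.55259122 0.1461546  0.11267063]
top dark [143  26  36  22 149] [165.04697987  42.0738255 ] [0.85486716 0.44263873 0.05999379] ((0.8534731864929199, 0.4439179003238678), (0.0456199534237
[... 1122 characters left out ...]
0.4871208071708679, -0.14074517786502838), (0.08821497112512589, 0.01685468666255474), 36.08607482910156)
side hub [348 166  18  14 110] [356.84545455 172.18181818] [0.55470702 0.14026306 0.11205176]
side hub [377 234   5   8  27] [379.18518519 237.25925926] [ 0.5980178  -0.15464834  0.11478968]
side dark [332 187  47  17 177] [354.36158192 197.47457627] [0.54296708 0.06471229 0.06027553] ((0.5442541837692261, 0.07575573027133942), (0.05814337357878685, 0.1673290729522705), 81.5108413696289)
side dark [341 247  44  11 127] [363.39370079 253.43307087] [ 0.5525836  -0.17330938  0.05712128] ((0.5493343472480774, -0.1644754558801651), (0.1378055214881897, 0.02830328606069088), 4.503221035003662)
```

View pics/topz.png

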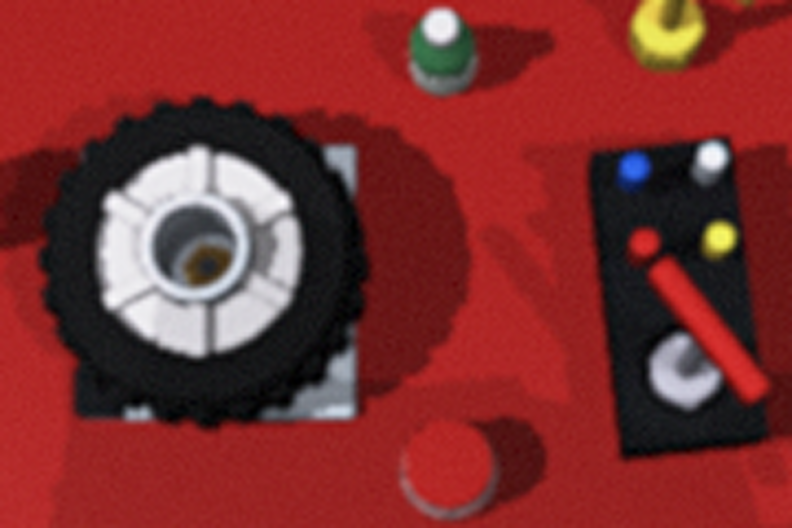

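View pics/sidez.png

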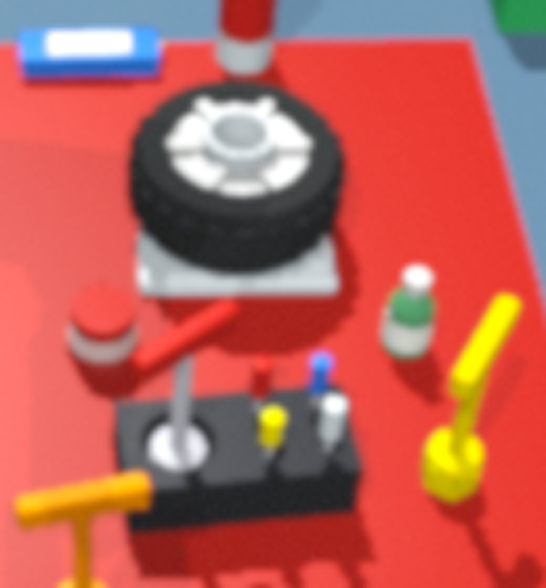

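Run:
```python
from h import *
for n in("top","side"):
    f=np.load(n+"0.npz"); c,d,K,o,Rm=[f[k] for k in("c","d","K","o","Rm")]
    P=cloud(d,K,o,Rm)
    w=(P[...,0]>.48)&(P[...,0]<.63)&(P[...,1]>.07)&(P[...,1]<.22)
    print(n,np.histogram(P[w][:,2],bins=np.arange(.02,.13,.005)))
    m=(w&(P[...,2]>.108)&(P[...,2]<.122)).astype(np.uint8)
    k,l,s,ce=cv2.connectedComponentsWithStats(m); i=1+s[1:,4].argmax(); m=(l==i).astype(np.uint8)
    q=P[m>0]; print(s[i],"bboxctr",onz(s[i,0]+s[i,2]/2-.5,s[i,1]+s[i,3]/2-.5,.115,K,o,Rm),np.ptp(q[:,:2],axis=0),(q[:,:2].max(0)+q[:,:2].min(0))/2)
    cs,_=cv2.findContours(m,cv2.RETR_CCOMP,cv2.CHAIN_APPROX_NONE)
    for a in cs:
        if len(a)<15: continue
        X=np.array([onz(*p[0],.115,K,o,Rm)[:2] for p in a]); A=np.c_[2*X,np.ones(len(X))]; b=(X**2).sum(1)
        s_=np.linalg.lstsq(A,b,rcond=None)[0]; print("circle",s_[:2],np.sqrt(s_[2]+s_[:2]@s_[:2]))
    A=np.c_[2*q[:,:2],np.ones(len(q))]; b=(q[:,:2]**2).sum(1); s_=np.linalg.lstsq(A,b,rcond=None)[0]; print("cloud circle",s_[:2],np.sqrt(s_[2]+s_[:2]@s_[:2]),q[:,2].mean())
    # stand top
    st=(P[...,2]>.05)&(P[...,2]<.068)&(P[...,0]>.4)&(P[...,0]<.65)&(P[...,1]<-.07)&(P[...,1]>-.21)
    r=cv2.minAreaRect(P[st][:,:2].astype(np.float32)); print("stand",r,cv2.boxPoints(r).round(4).tolist())
```

```text
top (array([   3,   43,   24,   11,   24,   45,   41,   27,   19,   16,   18,
          8,   33,  191,  732, 1276,  631,   62,  113,   37,    0]), array([0.02 , 0.025, 0.03 , 0.035, 0.04 , 0.045, 0.05 , 0.055, 0.06 ,
       0.065, 0.07 , 0.075, 0.08 , 0.085, 0.09 , 0.095, 0.1  , 0.105,
       0.11 , 0.115, 0.12 , 0.125]))
[262 134  24  25 170] bboxctr [0.55277077 0.14526313 0.115     ] [0.06267004 0.05878393] [0.55355214 0.14560731]
circle [0.5524543  0.14526094] 0.02966133580670821
circle [0.55219042 0.1452224 ] 0.02570003492852059
cloud circle [0.55279706 0.14547523] 0.027914367395659202 0.1131107686637463
stand ((0.5313711762428284, -0.13315504789352417), (0.18105468153953552, 0.08509920537471771), 5.326056957244873) [[0.4372999966144562, -0.09920000284910202], [0.44519999623298645, -0.18389999866485596], [0.6255000233650208, -0.1670999974012375], [0.6176000237464905, -0.08240000158548355]]
side (array([  0,   4,   0,   6,  11,   6,  10,   7,  12,  12,  17,  21,  24,
        36, 199, 385, 385,  36,  59,  23,   0]), array([0.02 , 0.025, 0.03 , 0.035, 0.04 , 0.045, 0.05 , 0.055, 0.06 ,
       0.065, 0.07 , 0.075, 0.08 , 0.085, 0.09 , 0.095, 0.1  , 0.105,
       0.11 , 0.115, 0.12 , 0.125]))
[349 166  17  13  91] bboxctr [0.55486284 0.13784381 0.115     ] [0.05812022 0.06198231] [0.55527257 0.14166656]
circle [0.55459258 0.13942552] 0.030505137547504217
circle [0.5535236  0.13980604] 0.024588709160210432
cloud circle [0.55480261 0.14182796] 0.027758870296738538 0.11323242758312331
stand ((0.5323491096496582, -0.13569214940071106), (0.1805299073457718, 0.08878330141305923), 4.709127426147461) [[0.43869999051094055, -0.09889999777078629], [0.44600000977516174, -0.18729999661445618], [0.6259999871253967, -0.17249999940395355], [0.6187000274658203, -0.08399999886751175]]
```

```bash
cat >> h.py <<'E'
def go(x,y,z,yaw=None):
    s=robot.get_obs(); p=s["position"]; Rt=R.from_quat(s["tool_rot"]).as_matrix()
    cy=np.degrees(np.arctan2(Rt[1,0],Rt[0,0]))
    print("t",round(s["time"],2),"pos",p.round(4),"yaw",cy.round(2),"tilt",np.degrees(np.arccos(-Rt[2,2])).round(2),"q",np.degrees(s["q"]).round(1),"F",s["ft_force"].round(2),"M",s["moment"].round(3),"w",round(s["grip_width"],4))
    if x is None: return
    print("tool shift mm",(Rt.T@(np.array([x,y,z])-p)*1000).round(1), "twist", None if yaw is None else round(cy-yaw,2))
E
python3 -c "
from h import *
go(.487,-.139,.24,36)"
```

```text
t 0.1 pos [ 0.2512 -0.5716  0.2387] yaw 23.71 tilt 0.11 q [-76.5  30.3  82.1   0.   67.7 -10.2] F [ 0.15  0.19 -0.27] M [-0.001  0.026  0.002] w 0.0865
tool shift mm [ 389.9 -301.3   -0.6] twist -12.29
```

Call:
step_arm(
  slide=[
    [30, -23.2, 0],
    [30, -23.2, 0],
    [30, -23.2, 0],
    [30, -23.2, 0],
    [30, -23.2, 0],
    [30, -23.2, 0],
    [30, -23.2, 0],
    [30, -23.2, 0],
    [30, -23.2, 0],
    [30, -23.2, 0],
    [30, -23.2, 0],
    [30, -23.2, 0],
    [30, -23.2, 0],
    [0, 0, 0],
    [0, 0, 0],
    [0, 0, 0],
    [0, 0, 0],
  ],
  twist=[0, 0, 0, 0, 0, 0, 0, 0, 0, 0, 0, 0, 0, -6.15, -6.15, 0, 0],
  jaw=60,
)

```text
time: 1.52
position: [0.487, -0.1389, 0.2393]
tool_rot: [0.951, 0.308, -0.0, -0.0]
ft_force: [-0.9, -1.0, -0.5]
grip_width: 0.0601
```

Run:
```python
from h import *
go(.487,-.139,.177,36)
for n in("top","side"):
    c,d,K,o,Rm=cam(n); np.savez(n+"1.npz",c=c,d=d,K=K,o=o,Rm=Rm); cv2.imwrite(f"pics/{n}1.png",c)
    if n=="side": cv2.imwrite("pics/side1z.png",cv2.resize(c[160:280,270:430],None,fx=4.5,fy=4.5,interpolation=cv2.INTER_CUBIC))
```

```text
t 1.52 pos [ 0.487  -0.1389  0.2393] yaw 35.87 tilt 0.04 q [-28.6  21.2  98.9   0.   60.   25.5] F [-0.91 -0.98 -0.47] M [0.001 0.013 0.01 ] w 0.0601
tool shift mm [ 0.   0.1 62.3] twist -0.13
```

View pics/side1z.png

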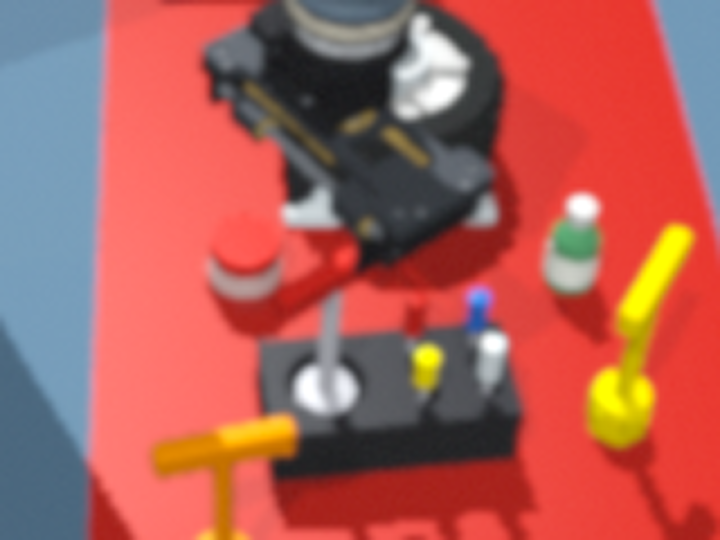

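View pics/top1.png

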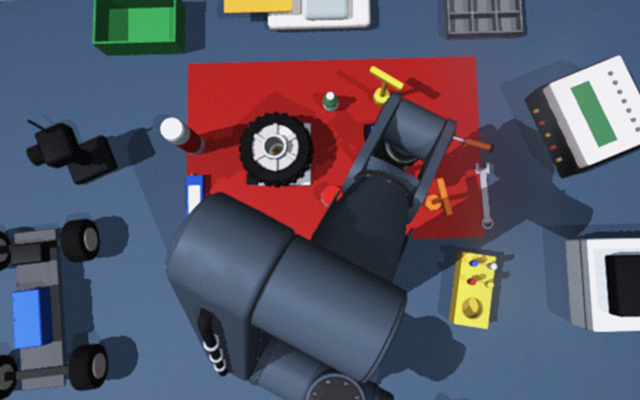

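The bar sits under the gripper with the jaws across it, and the fingers (near tip at about (385,255) in the zoomed side view) show no contact. I descend.

Call:
step_arm(
  slide=[
    [0, 0, 12],
    [0, 0, 12],
    [0, 0, 12],
    [0, 0, 12],
    [0, 0, 8],
    [0, 0, 6],
    [0, 0, 0],
  ],
  twist=[0, 0, 0, 0, 0, 0, 0],
)

```text
time: 2.2
position: [0.4864, -0.1394, 0.1765]
tool_rot: [0.951, 0.308, -0.001, -0.001]
ft_force: [-0.5, -0.0, 0.7]
grip_width: 0.0603
```

Run:
```python
from h import *
go(.487,-.139,.177,36)
c,d,K,o,Rm=cam("side"); cv2.imwrite("pics/side2z.png",cv2.resize(c[160:280,270:430],None,fx=4.5,fy=4.5,interpolation=cv2.INTER_CUBIC))
```

```text
t 2.2 pos [ 0.4864 -0.1394  0.1765] yaw 35.92 tilt 0.14 q [-28.7  26.5 102.6  -0.   51.   25.4] F [-0.46 -0.05  0.68] M [-0.049  0.022 -0.002] w 0.0603
tool shift mm [ 0.7  0.1 -0.5] twist -0.08
```

View pics/side2z.png

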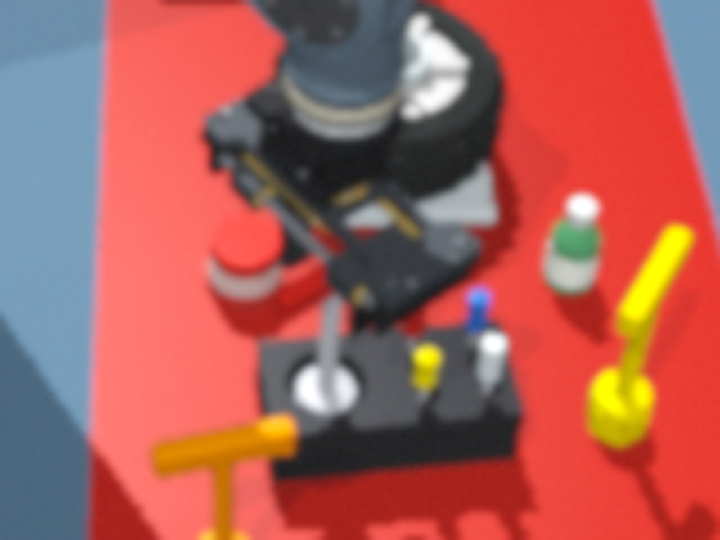

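The bar lies between the fingers. Closing.

Call:
step_arm(
  slide=[
    [0, 0, 0],
    [0, 0, 0],
    [0, 0, 0],
    [0, 0, 0],
    [0, 0, 0],
    [0, 0, 0],
    [0, 0, 0],
    [0, 0, 0],
    [0, 0, 0],
    [0, 0, 0],
  ],
  twist=[0, 0, 0, 0, 0, 0, 0, 0, 0, 0],
  jaw=5,
  force=35,
)

```text
time: 3.08
position: [0.4873, -0.1394, 0.1776]
tool_rot: [0.951, 0.309, 0.0, 0.0]
ft_force: [-0.1, 0.4, -0.2]
grip_width: 0.0158
```

Run:
```python
from h import *
go(.487,-.139,.177,36)
```

```text
t 3.08 pos [ 0.4873 -0.1394  0.1776] yaw 36.01 tilt 0.02 q [-28.6  26.4 102.5  -0.   51.1  25.4] F [-0.13  0.4  -0.25] M [-0.063 -0.024 -0.029] w 0.0158
tool shift mm [-0.  -0.5  0.6] twist 0.01
```

Call:
step_arm(
  slide=[
    [0, 0, -5],
    [0, 0, -10],
    [0, 0, -15],
    [0, 0, -15],
    [0, 0, -15],
    [0, 0, -15],
    [0, 0, -15],
    [0, 0, -15],
    [0, 0, -15],
    [0, 0, -15],
    [0, 0, -5],
    [0, 0, 0],
    [0, 0, 0],
    [0, 0, 0],
  ],
  twist=[0, 0, 0, 0, 0, 0, 0, 0, 0, 0, 0, 0, 0, 0],
)

```text
time: 4.25
position: [0.4863, -0.1388, 0.3164]
tool_rot: [0.951, 0.309, -0.001, -0.001]
ft_force: [0.4, 0.1, -3.0]
grip_width: 0.0157
```

Run:
```python
from h import *
go(.5535,.143,.318,85)
for n in("top","side"):
    c,d,K,o,Rm=cam(n); np.savez(n+"3.npz",c=c,d=d,K=K,o=o,Rm=Rm); cv2.imwrite(f"pics/{n}3.png",c)
cv2.imwrite("pics/side3z.png",cv2.resize(c[120:270,270:430],None,fx=4,fy=4,interpolation=cv2.INTER_CUBIC))
```

```text
t 4.25 pos [ 0.4863 -0.1388  0.3164] yaw 36.01 tilt 0.16 q [-28.6  15.9  93.1  -0.   71.2  25.4] F [ 0.45  0.07 -3.04] M [-0.03  -0.012 -0.024] w 0.0157
tool shift mm [ 220.  -188.5   -1.4] twist -48.99
```

View pics/side3z.png

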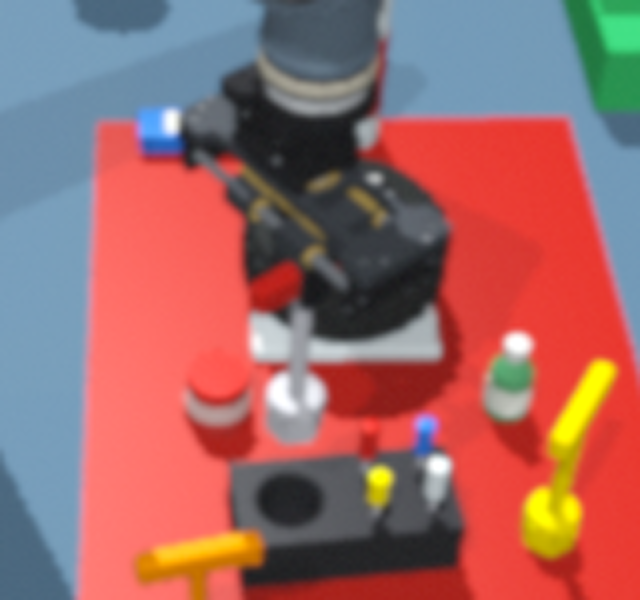

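Run:
```python
from h import *
f=np.load("side3.npz"); c,d,K,o,Rm=[f[k] for k in("c","d","K","o","Rm")]
P=cloud(d,K,o,Rm); hsv=cv2.cvtColor(c,cv2.COLOR_BGR2HSV)
def proj(p):
    q=K@(Rm.T@(np.array(p)-o)); return q[:2]/q[2]
s=robot.get_obs(); p=s["position"]; print(p)
m=(hsv[...,1]<60)&(hsv[...,2]>80); g=c.max(2).astype(int)
for z in(.27,.25,.23,.21,.19,.18,.17,.16):
    u,v=proj([p[0],p[1],z]); v=int(round(v)); 
    r=m[v]; us=[x for x in range(int(u)-10,int(u)+11) if r[x]]
    print(z,"expected u",u.round(2),"v",v,"silver",us[0] if us else None,us[-1] if us else None,np.mean(us) if us else None)
w=(P[...,2]>.145)&(P[...,2]<.2)&(abs(P[...,0]-p[0])<.04)&(abs(P[...,1]-p[1])<.05)&m
q=P[w]; print("socket pts",len(q),q.min(0),q.max(0),np.median(q,0))
# hole: dark disc on stand
roi=c[200:280,310:400]; cv2.imwrite("pics/hole.png",cv2.resize(roi,None,fx=8,fy=7,interpolation=cv2.INTER_CUBIC))
v=cv2.cvtColor(c,cv2.COLOR_BGR2GRAY)
print(v[236:256:1,328:356:1])
```

```text
[ 0.48648243 -0.13893997  0.3163709 ]
0.27 expected u 344.89 v 200 silver 334 348 341.0
0.25 expected u 344.56 v 204 silver 334 352 343.0
0.23 expected u 344.23 v 209 silver 334 354 344.0
0.21 expected u 343.92 v 214 silver 339 348 343.5
0.19 expected u 343.61 v 218 silver 337 350 343.5
0.18 expected u 343.46 v 220 silver 337 350 343.5
0.17 expected u 343.31 v 222 silver 337 350 343.5
0.16 expected u 343.17 v 225 silver 337 349 343.0
socket pts 183 [ 0.46674318 -0.16111669  0.15697323] [ 0.50854208 -0.11959723  0.19801484] [ 0.48414768 -0.15158347  0.18932495]
[[112 113 114 114 111 111 110 109 106 105 103 102 100  98  97  97  97  97
   93  91  89  89  89  88  87  86  87  88]
 [110 107 108 106 106 104 103 102 102  98  94  92  88  86  86  87  89  91
   91  93  91  90  90  89  88  87  89  89]
 [107 105 104 105 104 103 103 101  93  87  78  71  67  66  66  67  70  77
   83  87  90  91  92  93  91  91  90  90]
 [106 105 106 105 105 104  99  93  80  67  59  49  47  47  46  49  52  58
   64  73  82  88  92  92  94  91  91  91]
 [105 104 105 105 103 102  93  78  62  46  41  39  40  40  38  38
[... 1107 characters left out ...]
 81  87 100 105 106 103 102  96  88  73  59  53  48  45  43  45  46  51
   59  67  78  88  93  94  94  94  93  92]
 [ 90  92 104 108 107 108 105 102  99  92  83  73  68  64  61  62  65  71
   79  85  91  94  95  94  95  93  92  92]
 [122 122 127 125 123 120 115 108 102 101  96  92  90  88  84  85  87  90
   91  94  95  96  95  94  93  94  92  92]
 [168 166 160 147 140 134 127 115 105 103 101  99  99  98  96  96  96  96
   97  95  96  94  94  92  94  91  89  88]
 [193 191 182 160 145 142 137 122 108 103 101 100 100  98  97  95  92  91
   91  89  88  87  85  86  82  81  78  75]
 [198 195 186 168 153 146 142 126 108  97  93  91  89  89  86  82  79  75
   72  72  70  68  64  62  61  59  54  54]]
```

View pics/hole.png

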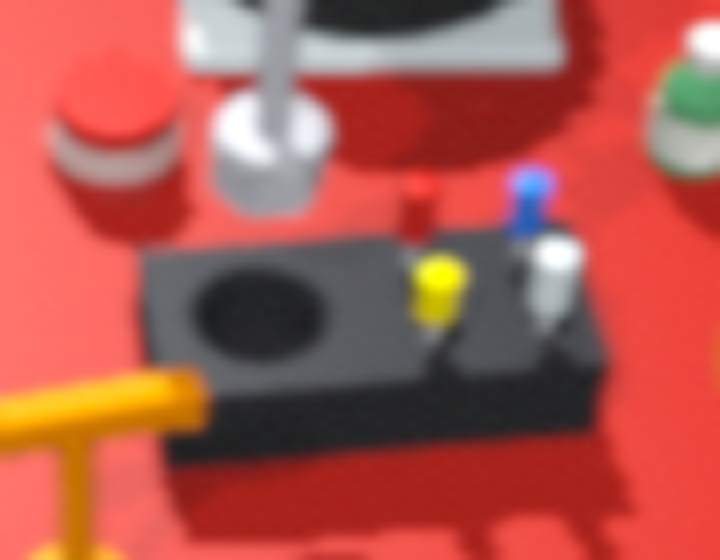

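Run:
```python
from h import *
f=np.load("side3.npz"); c,d,K,o,Rm=[f[k] for k in("c","d","K","o","Rm")]
g=cv2.cvtColor(c,cv2.COLOR_BGR2GRAY)[234:253,331:354].astype(float)
w=np.clip((92-g)/(92-38),0,1); w[w<.25]*=0
v,u=np.indices(g.shape); uc=(w*u).sum()/w.sum()+331; vc=(w*v).sum()/w.sum()+234
print(uc,vc,onz(uc,vc,.06,K,o,Rm),w.sum())
# bottom ellipse of socket: lower contour; use depth of front face for mouth centre in y
h=cv2.cvtColor(c,cv2.COLOR_BGR2HSV); P=cloud(d,K,o,Rm)
m=((h[...,1]<60)&(h[...,2]>80)&(d>0)).astype(np.uint8)
for row in range(208,232):
    us=[x for x in range(334,354) if m[row,x]]
    if us: 
        q=P[row,us]; print(row,us[0],us[-1],q[len(us)//2].round(4), d[row,us[len(us)//2]].round(4))
```

```text
342.012104386452 244.5225985563576 [ 0.48713608 -0.13960197  0.06      ] 166.75925925925927
208 334 353 [ 0.4848 -0.1463  0.2432] 1.0981
209 334 353 [ 0.4852 -0.1438  0.2361] 1.1051
210 341 347 [ 0.4856 -0.1422  0.2298] 1.1108
211 342 346 [ 0.4854 -0.1456  0.2294] 1.1088
212 342 346 [ 0.4854 -0.1472  0.2269] 1.1096
213 340 347 [ 0.4859 -0.1445  0.2194] 1.1169
214 339 348 [ 0.4864 -0.1427  0.2129] 1.1229
215 338 349 [ 0.4864 -0.1438  0.2097] 1.1245
216 337 350 [ 0.4866 -0.144   0.2055] 1.1275
217 337 350 [ 0.4866 -0.1456  0.2029] 1.1283
218 337 350 [ 0.4869 -0.1453  0.198 ] 1.1321
219 337 351 [ 0.4871 -0.1449  0.193 ] 1.1361
220 337 350 [ 0.4869 -0.1485  0.1927] 1.1338
221 337 350 [ 0.4867 -0.1518  0.1921] 1.132
222 337 350 [ 0.4864 -0.1561  0.1928] 1.1285
223 337 349 [ 0.4837 -0.1565  0.1887] 1.1313
224 337 349 [ 0.4834 -0.1609  0.1896] 1.1276
225 337 349 [ 0.4839 -0.1581  0.1815] 1.1354
226 337 348 [ 0.484  -0.1588  0.1778] 1.1378
227 338 348 [ 0.4843 -0.1579  0.1719] 1.1427
228 339 348 [ 0.4876 -0.1569  0.1658] 1.1479
229 340 347 [ 0.4875 -0.1598  0.1648] 1.1467
230 341 344 [ 0.485  -0.1573  0.157 ] 1.1541
```

Call:
step_arm(
  slide=[
    [10, -8.5, 0],
    [20, -17, 0],
    [20, -17, 0],
    [20, -17, 0],
    [20, -17, 0],
    [20, -17, 0],
    [20, -17, 0],
    [20, -17, 0],
    [20, -17, 0],
    [20, -17, 0],
    [20, -17, 0],
    [9.5, -9.3, 0],
    [0, 0, 0],
    [0, 0, 0],
    [0, 0, 0],
    [0, 0, 0],
    [0, 0, 0],
    [0, 0, 0],
    [0, 0, 0],
  ],
  twist=[0, 0, 0, 0, 0, 0, 0, 0, 0, 0, 0, 0, -7, -7, -7, -7, -7, -7, -7],
)

```text
time: 5.93
position: [0.5538, 0.1411, 0.3168]
tool_rot: [0.735, 0.678, -0.001, -0.0]
ft_force: [0.2, 0.4, -2.7]
grip_width: 0.0156
```

Run:
```python
from h import *
go(.5535,.142,.318,85)
c,d,K,o,Rm=cam("side"); np.savez("side4.npz",c=c,d=d,K=K,o=o,Rm=Rm)
cv2.imwrite("pics/side4z.png",cv2.resize(c[110:220,300:420],None,fx=5.4,fy=5.4,interpolation=cv2.INTER_CUBIC))
```

```text
t 5.93 pos [0.5538 0.1411 0.3168] yaw 85.34 tilt 0.11 q [ 3.1 21.5 84.3 -0.  74.4  7.8] F [ 0.22  0.38 -2.69] M [-0.082 -0.106  0.007] w 0.0156
tool shift mm [ 0.9 -0.4 -1.2] twist 0.34
```

View pics/side4z.png

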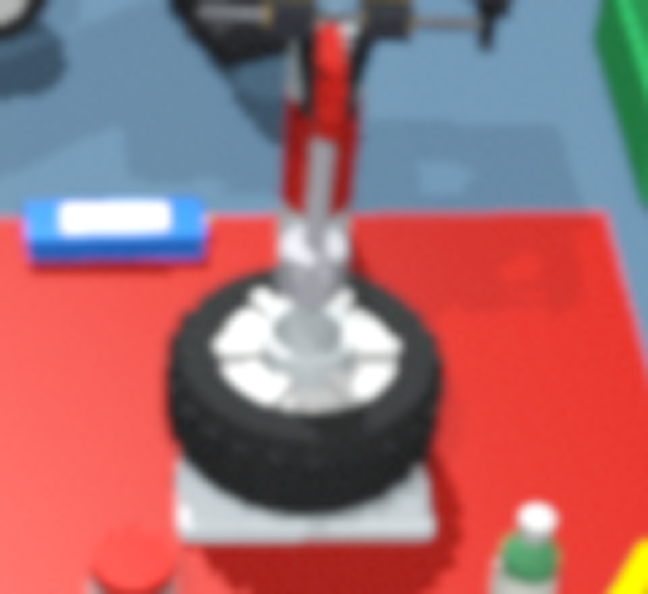

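Call:
step_arm(
  slide=[
    [0, 0, 8],
    [0, 0, 10],
    [0, 0, 10],
    [0, 0, 5],
    [0, 0, 1],
    [0, 0, 0],
  ],
  twist=[0, 0, 0, 0, 0, 0],
)

```text
time: 6.48
position: [0.5538, 0.1417, 0.2825]
tool_rot: [0.737, 0.675, -0.001, -0.001]
ft_force: [0.1, -0.1, -1.9]
grip_width: 0.0157
```

Run:
```python
from h import *
go(.5542,.1412,.28,85)
c,d,K,o,Rm=cam("side"); np.savez("side5.npz",c=c,d=d,K=K,o=o,Rm=Rm)
cv2.imwrite("pics/side5z.png",cv2.resize(c[130:200,320:400],None,fx=8,fy=8,interpolation=cv2.INTER_CUBIC))
```

```text
t 6.48 pos [0.5538 0.1417 0.2825] yaw 84.98 tilt 0.12 q [ 3.2 23.4 86.9 -0.  69.8  8.2] F [ 0.12 -0.05 -1.91] M [-0.023 -0.016  0.006] w 0.0157
tool shift mm [-0.4  0.4  2.5] twist -0.02
```

View pics/side5z.png

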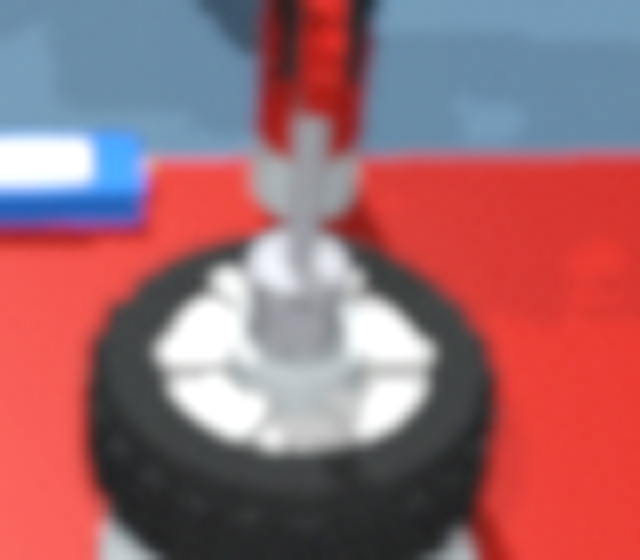

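Call:
step_arm(
  slide=[
    [0.3, 0, 1.5],
    [0, 0, 1.5],
    [0, 0, 1.5],
    [0, 0, 1.5],
    [0, 0, 1],
    [0, 0, 0],
  ],
  twist=[0, 0, 0, 0, 0, 0],
)

```text
time: 7.03
position: [0.5542, 0.142, 0.2763]
tool_rot: [0.737, 0.676, -0.0, -0.0]
ft_force: [-0.6, -0.0, -2.8]
grip_width: 0.0158
```

```bash
python3 -c "
from h import *
go(None,0,0)"
```

```text
t 7.03 pos [0.5542 0.142  0.2763] yaw 85.01 tilt 0.02 q [ 3.2 23.8 87.3 -0.  68.9  8.2] F [-0.59 -0.05 -2.81] M [-0.002 -0.068 -0.03 ] w 0.0158
```

Call:
step_arm(
  slide=[
    [0, 0, 1],
    [0, 0, 1],
    [0, 0, 1],
    [0, 0, 1],
    [0, 0, 0],
  ],
  twist=[0, 0, 0, 0, 0],
)

```text
time: 7.45
position: [0.5542, 0.142, 0.2723]
tool_rot: [0.737, 0.676, -0.0, -0.0]
ft_force: [0.0, 0.6, -2.1]
grip_width: 0.0159
```

```bash
python3 -c "
from h import *
go(None,0,0)"
```

```text
t 7.45 pos [0.5542 0.142  0.2723] yaw 85.01 tilt 0.03 q [ 3.2 24.  87.6 -0.  68.4  8.2] F [ 0.02  0.59 -2.11] M [ 0.027  0.008 -0.027] w 0.0159
```

Call:
step_arm(
  slide=[
    [0, 0, 4],
    [0, 0, 4],
    [0, 0, 4],
    [0, 0, 4],
    [0, 0, 4],
    [0, 0, 0],
  ],
  twist=[0, 0, 0, 0, 0, 0],
)

```text
time: 7.95
position: [0.5536, 0.1419, 0.2513]
tool_rot: [0.737, 0.676, -0.001, -0.001]
ft_force: [0.2, -1.1, -1.5]
grip_width: 0.0156
```

```bash
python3 -c "
from h import *
go(None,0,0)"
```

```text
t 7.95 pos [0.5536 0.1419 0.2513] yaw 85.01 tilt 0.13 q [ 3.2 25.4 89.1 -0.  65.7  8.2] F [ 0.25 -1.09 -1.55] M [-0.03  -0.074 -0.01 ] w 0.0156
```

Call:
step_arm(
  slide=[
    [0, 0, 4],
    [0, 0, 4],
    [0, 0, 4],
    [0, 0, 4],
    [0, 0, 4],
    [0, 0, 3],
    [0, 0, 2],
    [0, 0, 0],
  ],
  twist=[0, 0, 0, 0, 0, 0, 0, 0],
)

```text
time: 8.62
position: [0.554, 0.142, 0.2269]
tool_rot: [0.737, 0.676, -0.0, -0.0]
ft_force: [0.3, -0.2, -2.2]
grip_width: 0.0157
```

```bash
python3 -c "
from h import *
go(None,0,0)"
```

```text
t 8.62 pos [0.554  0.142  0.2269] yaw 85.01 tilt 0.07 q [ 3.2 27.  90.6 -0.  62.5  8.2] F [ 0.25 -0.18 -2.23] M [-0.037 -0.073  0.017] w 0.0157
```

Call:
step_arm(
  slide=[
    [0, 0, 2],
    [0, 0, 2],
    [0, 0, 2],
    [0, 0, 2],
    [0, 0, 2],
    [0, 0, 2],
    [0, 0, 2],
    [0, 0, 0],
  ],
  twist=[0, 0, 0, 0, 0, 0, 0, 0],
)

```text
time: 9.28
position: [0.554, 0.142, 0.213]
tool_rot: [0.737, 0.676, -0.0, -0.0]
ft_force: [-0.8, 0.4, -3.1]
grip_width: 0.016
```

```bash
python3 -c "
from h import *
go(None,0,0)"
```

```text
t 9.28 pos [0.554 0.142 0.213] yaw 85.01 tilt 0.06 q [ 3.2 28.  91.4 -0.  60.6  8.2] F [-0.83  0.38 -3.07] M [ 0.043 -0.101 -0.018] w 0.016
```

Call:
step_arm(
  slide=[
    [0, 0, 1],
    [0, 0, 1],
    [0, 0, 1],
    [0, 0, 0],
  ],
  twist=[0, 0, 0, 0],
)

```text
time: 9.62
position: [0.5542, 0.142, 0.2104]
tool_rot: [0.737, 0.676, -0.0, -0.0]
ft_force: [-0.2, -0.3, -2.4]
grip_width: 0.0157
```

```bash
python3 -c "
from h import *
go(None,0,0)"
```

```text
t 9.62 pos [0.5542 0.142  0.2104] yaw 85.01 tilt 0.02 q [ 3.2 28.2 91.6 -0.  60.2  8.2] F [-0.16 -0.31 -2.35] M [ 0.021 -0.085 -0.035] w 0.0157
```

Call:
step_arm(
  slide=[
    [0, 0, 1],
    [0, 0, 1],
    [0, 0, 0],
    [0, 0, 0],
  ],
  twist=[0, 0, 0, 0],
)

```text
time: 9.95
position: [0.5544, 0.142, 0.2086]
tool_rot: [0.737, 0.676, 0.0, 0.0]
ft_force: [-0.4, -0.7, -3.1]
grip_width: 0.0154
```

```bash
python3 -c "
from h import *
go(None,0,0)"
```

```text
t 9.95 pos [0.5544 0.142  0.2086] yaw 85.01 tilt 0.01 q [ 3.2 28.3 91.7  0.  60.   8.2] F [-0.42 -0.74 -3.11] M [-0.04  -0.111 -0.002] w 0.0154
```

Call:
step_arm(
  slide=[
    [0, 0, 1],
    [0, 0, 1],
    [0, 0, 0],
    [0, 0, 0],
  ],
  twist=[0, 0, 0, 0],
)

```text
time: 10.28
position: [0.5549, 0.142, 0.208]
tool_rot: [0.737, 0.676, 0.001, 0.001]
ft_force: [-1.4, -0.4, 5.4]
grip_width: 0.0159
```

```bash
python3 -c "
from h import *
go(None,0,0)"
```

```text
t 10.28 pos [0.5549 0.142  0.208 ] yaw 85.01 tilt 0.1 q [ 3.2 28.4 91.7 -0.  59.8  8.2] F [-1.45 -0.37  5.37] M [-0.046  0.324 -0.023] w 0.0159
```

Call:
step_arm(
  slide=[
    [0, 0, 0],
    [0, 0, 0],
    [0, 0, 0],
    [0, 0, 0],
    [0, 0, 0],
  ],
  twist=[2.5, 2.5, 2.5, 2.5, 0],
)

```text
time: 10.7
position: [0.5549, 0.1423, 0.208]
tool_rot: [0.794, 0.608, 0.001, 0.0]
ft_force: [-1.3, 0.5, 6.2]
grip_width: 0.0157
```

```bash
python3 -c "
from h import *
go(None,0,0)"
```

```text
t 10.7 pos [0.5549 0.1423 0.208 ] yaw 74.93 tilt 0.12 q [ 3.2 28.4 91.7  0.  59.8 18.2] F [-1.34  0.53  6.24] M [0.061 0.235 0.041] w 0.0157
```

Call:
step_arm(
  slide=[
    [0, 0, 0],
    [0, 0, 0],
    [0, 0, 0],
    [0, 0, 0],
    [0, 0, 0],
  ],
  twist=[2.5, 2.5, 2.5, 2.5, 0],
)

```text
time: 11.12
position: [0.555, 0.1423, 0.208]
tool_rot: [0.844, 0.537, 0.001, 0.0]
ft_force: [-1.3, 0.3, 5.6]
grip_width: 0.0157
```

```bash
python3 -c "
from h import *
go(None,0,0)"
```

```text
t 11.12 pos [0.555  0.1423 0.208 ] yaw 64.93 tilt 0.14 q [ 3.2 28.4 91.7  0.  59.8 28.2] F [-1.33  0.26  5.58] M [0.117 0.201 0.061] w 0.0157
```

Call:
step_arm(
  slide=[
    [0, 0, 0],
    [0, 0, 0],
    [0, 0, 0],
    [0, 0, 0],
    [0, 0, 0],
  ],
  twist=[2.5, 2.5, 2.5, 2.5, 0],
)

```text
time: 11.53
position: [0.5542, 0.1422, 0.2063]
tool_rot: [0.887, 0.462, 0.0, -0.0]
ft_force: [-0.4, -0.2, -2.0]
grip_width: 0.0157
```

```bash
python3 -c "
from h import *
go(None,0,0)"
```

```text
t 11.53 pos [0.5542 0.1422 0.2063] yaw 54.98 tilt 0.02 q [ 3.2 28.5 91.8  0.  59.7 38.2] F [-0.37 -0.2  -2.01] M [ 0.127 -0.147  0.034] w 0.0157
```

Call:
step_arm(
  slide=[
    [0, 0, 0],
    [0, 0, 0],
    [0, 0, 0],
    [0, 0, 0],
    [0, 0, 0],
  ],
  twist=[2.5, 2.5, 2.5, 2.5, 0],
)

```text
time: 11.95
position: [0.5541, 0.1421, 0.2061]
tool_rot: [0.924, 0.383, -0.0, -0.0]
ft_force: [0.1, 0.1, -3.1]
grip_width: 0.0157
```

```bash
python3 -c "
from h import *
go(None,0,0)"
```

```text
t 11.95 pos [0.5541 0.1421 0.2061] yaw 45.03 tilt 0.05 q [ 3.2 28.5 91.8  0.  59.7 48.1] F [ 0.1   0.12 -3.13] M [0.235 0.007 0.051] w 0.0157
```

The force vanished at a yaw between 65° and 55°, so the hex has engaged. I lower gently.

Call:
step_arm(
  slide=[
    [0, 0, 1],
    [0, 0, 1],
    [0, 0, 1],
    [0, 0, 0],
  ],
  twist=[-2, 0, 0, 0],
)

```text
time: 12.28
position: [0.5541, 0.142, 0.2032]
tool_rot: [0.917, 0.399, -0.0, -0.0]
ft_force: [0.2, 0.7, -3.5]
grip_width: 0.0154
```

```bash
python3 -c "
from h import *
go(None,0,0)"
```

```text
t 12.28 pos [0.5541 0.142  0.2032] yaw 47.02 tilt 0.04 q [ 3.2 28.7 92.   0.  59.3 46.2] F [ 0.19  0.72 -3.5 ] M [ 0.133 -0.048 -0.062] w 0.0154
```

Call:
step_arm(
  slide=[
    [0, 0, 1],
    [0, 0, 1],
    [0, 0, 1],
    [0, 0, 0],
  ],
  twist=[0, 0, 0, 0],
)

```text
time: 12.62
position: [0.5542, 0.142, 0.2003]
tool_rot: [0.917, 0.399, -0.0, -0.0]
ft_force: [0.4, 0.6, -3.3]
grip_width: 0.0157
```

```bash
python3 -c "
from h import *
go(None,0,0)"
```

```text
t 12.62 pos [0.5542 0.142  0.2003] yaw 47.01 tilt 0.02 q [ 3.2 29.  92.1  0.  58.9 46.2] F [ 0.38  0.55 -3.26] M [ 0.127 -0.057  0.021] w 0.0157
```

Call:
step_arm(
  slide=[
    [0, 0, 1],
    [0, 0, 1],
    [0, 0, 1],
    [0, 0, 1],
    [0, 0, 0],
  ],
  twist=[0, 0, 0, 0, 0],
)

```text
time: 13.03
position: [0.5542, 0.142, 0.1963]
tool_rot: [0.917, 0.399, -0.0, -0.0]
ft_force: [-0.7, 0.8, -2.4]
grip_width: 0.0159
```

```bash
python3 -c "
from h import *
go(None,0,0)"
```

```text
t 13.03 pos [0.5542 0.142  0.1963] yaw 47.0 tilt 0.02 q [ 3.2 29.3 92.3  0.  58.4 46.2] F [-0.71  0.78 -2.35] M [ 0.16  -0.136  0.006] w 0.0159
```

Call:
step_arm(
  slide=[
    [0, 0, 1],
    [0, 0, 1],
    [0, 0, 1],
    [0, 0, 0],
  ],
  twist=[0, 0, 0, 0],
)

```text
time: 13.37
position: [0.5543, 0.142, 0.1933]
tool_rot: [0.917, 0.399, -0.0, -0.0]
ft_force: [-0.2, 0.2, -2.2]
grip_width: 0.0154
```

```bash
python3 -c "
from h import *
go(None,0,0)"
```

```text
t 13.37 pos [0.5543 0.142  0.1933] yaw 47.01 tilt 0.01 q [ 3.2 29.5 92.5  0.  58.  46.2] F [-0.18  0.21 -2.22] M [ 0.165  0.006 -0.013] w 0.0154
```

Call:
step_arm(
  slide=[
    [0, 0, 1],
    [0, 0, 0.5],
    [0, 0, 0],
    [0, 0, 0],
  ],
  twist=[0, 0, 0, 0],
)

```text
time: 13.7
position: [0.5545, 0.142, 0.1925]
tool_rot: [0.917, 0.399, 0.0, 0.0]
ft_force: [-1.0, -0.2, 2.6]
grip_width: 0.0158
```

```bash
python3 -c "
from h import *
go(None,0,0)"
```

```text
t 13.7 pos [0.5545 0.142  0.1925] yaw 47.01 tilt 0.04 q [ 3.2 29.6 92.5  0.  57.9 46.2] F [-0.98 -0.21  2.56] M [0.193 0.113 0.006] w 0.0158
```

Seated at TCP z 0.1925 (predicted 0.1926) with a light press. Turning clockwise.

Call:
step_arm(
  slide=[
    [0, 0, 0],
    [0, 0, 0],
    [0, 0, 0],
    [0, 0, 0],
    [0, 0, 0],
    [0, 0, 0],
  ],
  twist=[3, 3, 3, 3, 3, 0],
)

```text
time: 14.2
position: [0.5543, 0.1425, 0.1925]
tool_rot: [0.961, 0.275, 0.0, -0.0]
ft_force: [-0.9, 1.0, 3.6]
grip_width: 0.0157
```

```bash
python3 -c "
from h import *
go(None,0,0)"
```

```text
t 14.2 pos [0.5543 0.1425 0.1925] yaw 31.97 tilt 0.06 q [ 3.2 29.6 92.5  0.1 57.9 61.2] F [-0.86  0.95  3.55] M [0.563 0.351 0.205] w 0.0157
```

Call:
step_arm(
  slide=[
    [0, 0, 0],
    [0, 0, 0],
    [0, 0, 0],
  ],
  twist=[3, 3, 0],
)

```text
time: 14.45
position: [0.5543, 0.1426, 0.1926]
tool_rot: [0.974, 0.225, 0.0, -0.0]
ft_force: [-1.7, 2.7, 4.9]
grip_width: 0.0158
```

```bash
python3 -c "
from h import *
go(None,0,0)"
```

```text
t 14.45 pos [0.5543 0.1426 0.1926] yaw 26.03 tilt 0.07 q [ 3.2 29.6 92.5  0.1 57.9 67.1] F [-1.73  2.71  4.87] M [0.671 0.305 0.214] w 0.0158
```

Call:
step_arm(
  slide=[
    [0, 0, 0],
    [0, 0, 0],
    [0, 0, 0],
  ],
  twist=[3, 3, 0],
)

```text
time: 14.7
position: [0.5543, 0.1426, 0.1925]
tool_rot: [0.985, 0.174, 0.0, -0.001]
ft_force: [-1.6, 2.5, 4.6]
grip_width: 0.0159
```

```bash
python3 -c "
from h import *
go(None,0,0)"
```

```text
t 14.7 pos [0.5543 0.1426 0.1925] yaw 20.08 tilt 0.07 q [ 3.2 29.6 92.5  0.1 57.9 73.1] F [-1.62  2.54  4.59] M [0.826 0.42  0.14 ] w 0.0159
```

Call:
step_arm(
  slide=[
    [0, 0, 0],
    [0, 0, 0],
    [0, 0, 0],
  ],
  twist=[2.5, 2.5, 0],
)

```text
time: 14.95
position: [0.5543, 0.1426, 0.1925]
tool_rot: [0.991, 0.132, 0.0, -0.001]
ft_force: [-1.2, 2.8, 4.8]
grip_width: 0.0158
```

```bash
python3 -c "
from h import *
go(None,0,0)"
```

```text
t 14.95 pos [0.5543 0.1426 0.1925] yaw 15.12 tilt 0.07 q [ 3.2 29.6 92.5  0.1 57.9 78.1] F [-1.25  2.78  4.77] M [0.946 0.444 0.183] w 0.0158
```

Call:
step_arm(
  slide=[
    [0, 0, 0],
    [0, 0, 0],
    [0, 0, 0],
  ],
  twist=[2, 2, 0],
)

```text
time: 15.2
position: [0.5544, 0.1426, 0.1925]
tool_rot: [0.995, 0.097, 0.0, -0.001]
ft_force: [-1.3, 3.8, 5.2]
grip_width: 0.0157
```

```bash
python3 -c "
from h import *
go(None,0,0)"
```

```text
t 15.2 pos [0.5544 0.1426 0.1925] yaw 11.13 tilt 0.08 q [ 3.2 29.6 92.5  0.1 57.9 82. ] F [-1.29  3.75  5.23] M [1.016 0.458 0.132] w 0.0157
```

Call:
step_arm(
  slide=[
    [0, 0, 0],
    [0, 0, 0],
    [0, 0, 0],
  ],
  twist=[2, 2, 0],
)

```text
time: 15.45
position: [0.5544, 0.1427, 0.1925]
tool_rot: [0.998, 0.062, 0.0, -0.001]
ft_force: [-1.6, 4.0, 5.1]
grip_width: 0.0157
```

```bash
python3 -c "
from h import *
go(None,0,0)"
```

```text
t 15.45 pos [0.5544 0.1427 0.1925] yaw 7.13 tilt 0.08 q [ 3.2 29.6 92.5  0.1 57.9 86. ] F [-1.6   3.96  5.12] M [1.106 0.434 0.159] w 0.0157
```

Call:
step_arm(
  slide=[
    [0, -0.5, 0],
    [0, 0, 0],
    [0, 0, 0],
  ],
  twist=[2, 2, 0],
)

```text
time: 15.7
position: [0.5544, 0.143, 0.1925]
tool_rot: [1.0, 0.027, 0.0, -0.001]
ft_force: [-2.5, 3.7, 4.6]
grip_width: 0.0159
```

```bash
python3 -c "
from h import *
go(None,0,0)"
```

```text
t 15.7 pos [0.5544 0.143  0.1925] yaw 3.13 tilt 0.07 q [ 3.3 29.6 92.5  0.1 57.9 90.1] F [-2.47  3.67  4.59] M [1.01  0.435 0.181] w 0.0159
```

Call:
step_arm(
  slide=[
    [0, 0, 0],
    [0, 0, 0],
    [0, 0, 0],
  ],
  twist=[2, 2, 0],
)

```text
time: 15.95
position: [0.5544, 0.1431, 0.1925]
tool_rot: [1.0, -0.008, 0.0, -0.001]
ft_force: [-1.2, 3.2, 5.3]
grip_width: 0.0158
```

```bash
python3 -c "
from h import *
go(None,0,0)"
```

```text
t 15.95 pos [0.5544 0.1431 0.1925] yaw -0.87 tilt 0.08 q [ 3.3 29.6 92.5  0.1 57.9 94.1] F [-1.15  3.2   5.25] M [1.011 0.438 0.139] w 0.0158
```

Call:
step_arm(
  slide=[
    [0, 0, 0],
    [0, 0, 0],
    [0, 0, 0],
  ],
  twist=[1.5, 1.5, 0],
)

```text
time: 16.2
position: [0.5545, 0.1431, 0.1925]
tool_rot: [0.999, -0.033, 0.0, -0.001]
ft_force: [-2.0, 3.7, 5.8]
grip_width: 0.0156
```

```bash
python3 -c "
from h import *
go(None,0,0)"
```

```text
t 16.2 pos [0.5545 0.1431 0.1925] yaw -3.83 tilt 0.09 q [ 3.3 29.6 92.5  0.1 57.9 97.1] F [-1.96  3.7   5.81] M [1.085 0.425 0.294] w 0.0156
```

Call:
step_arm(
  slide=[
    [0, 0, 0],
    [0, 0, 0],
    [0, 0, 0],
  ],
  twist=[1.5, 1.5, 0],
)

```text
time: 16.45
position: [0.5545, 0.1431, 0.1925]
tool_rot: [0.998, -0.059, 0.0, -0.001]
ft_force: [-1.3, 3.6, 4.9]
grip_width: 0.016
```

```bash
python3 -c "
from h import *
go(None,0,0)"
```

```text
t 16.45 pos [0.5545 0.1431 0.1925] yaw -6.81 tilt 0.08 q [  3.3  29.6  92.5   0.1  57.9 100. ] F [-1.34  3.64  4.86] M [1.157 0.333 0.371] w 0.016
```

Call:
step_arm(
  slide=[
    [0, 0, 0],
    [0, 0, 0],
    [0, 0, 0],
  ],
  twist=[1, 0, 0],
)

```text
time: 16.7
position: [0.5545, 0.1431, 0.1925]
tool_rot: [0.998, -0.068, 0.0, -0.001]
ft_force: [-1.3, 3.5, 4.7]
grip_width: 0.0157
```

```bash
python3 -c "
from h import *
go(None,0,0)"
```

```text
t 16.7 pos [0.5545 0.1431 0.1925] yaw -7.74 tilt 0.08 q [3.30e+00 2.96e+01 9.25e+01 1.00e-01 5.79e+01 1.01e+02] F [-1.31  3.52  4.68] M [1.105 0.351 0.391] w 0.0157
```

Torque climbs steadily with angle past yaw of about −1°, so the nut is on its stop. I ease back into the hex play and lift.

Call:
step_arm(
  slide=[
    [0, 0, 0],
    [0, 0, 0],
    [0, 0, 0],
    [0, 0, 0],
    [0, 0, 0],
    [0, -0.3, 0],
    [0, 0, 0],
    [0, 0, -1],
    [0, 0, -1],
    [0, 0, -1],
    [0, 0, 0],
  ],
  twist=[-2.5, -2.5, -2.5, -2.5, -2, 0, 0, 0, 0, 0, 0],
)

```text
time: 17.62
position: [0.5539, 0.1429, 0.1943]
tool_rot: [0.999, 0.035, -0.001, -0.0]
ft_force: [-0.0, 3.0, -4.5]
grip_width: 0.0156
```

```bash
python3 -c "
from h import *
go(None,0,0)"
```

```text
t 17.62 pos [0.5539 0.1429 0.1943] yaw 4.05 tilt 0.07 q [ 3.3 29.4 92.4  0.  58.2 89.2] F [-0.03  3.03 -4.49] M [ 0.997  0.08  -0.024] w 0.0156
```

Call:
step_arm(
  slide=[
    [0, -0.5, -1],
    [0, 0, -2],
    [0, 0, -2],
    [0, 0, -2],
    [0, 0, -2],
    [0, 0, -2],
    [0, 0, -2],
    [0, 0, -2],
    [0, 0, -2],
    [0, 0, 0],
  ],
  twist=[0, 0, 0, 0, 0, 0, 0, 0, 0, 0],
)

```text
time: 18.45
position: [0.555, 0.1427, 0.2129]
tool_rot: [0.999, 0.035, 0.001, 0.001]
ft_force: [-0.4, -0.2, -1.2]
grip_width: 0.0159
```

```bash
python3 -c "
from h import *
go(None,0,0)"
```

```text
t 18.45 pos [0.555  0.1427 0.2129] yaw 4.02 tilt 0.14 q [ 3.3 28.  91.4 -0.1 60.5 89.3] F [-0.43 -0.16 -1.2 ] M [ 0.018  0.015 -0.01 ] w 0.0159
```

Call:
step_arm(
  slide=[
    [0, 0, -3],
    [0, 0, -5],
    [0, 0, -7],
    [0, 0, -8],
    [0, 0, -8],
    [0, 0, -8],
    [0, 0, -8],
    [0, 0, -8],
    [0, 0, -8],
    [0, 0, -8],
    [0, 0, -8],
    [0, 0, -8],
    [0, 0, -8],
    [0, 0, -8],
    [0, 0, -4],
    [0, 0, 0],
    [0, 0, 0],
  ],
  twist=[0, 0, 0, 0, 0, 0, 0, 0, 0, 0, 0, 0, 0, 0, 0, 0, 0],
)

```text
time: 19.87
position: [0.5542, 0.1433, 0.3192]
tool_rot: [0.999, 0.035, 0.0, -0.0]
ft_force: [-0.7, 0.2, -1.8]
grip_width: 0.0159
```

Run:
```python
from h import *
go(.4873,-.1394,.32,36)
c,d,K,o,Rm=cam("side"); np.savez("side6.npz",c=c,d=d,K=K,o=o,Rm=Rm)
cv2.imwrite("pics/side6z.png",cv2.resize(c[90:220,290:430],None,fx=4.6,fy=4.6,interpolation=cv2.INTER_CUBIC))
```

```text
t 19.87 pos [0.5542 0.1433 0.3192] yaw 4.01 tilt 0.01 q [ 3.3 21.4 84.1  0.  74.6 89.3] F [-0.67  0.17 -1.8 ] M [-0.035  0.057  0.014] w 0.0159
tool shift mm [-86.5 277.3  -0.8] twist -31.99
```

View pics/side6z.png

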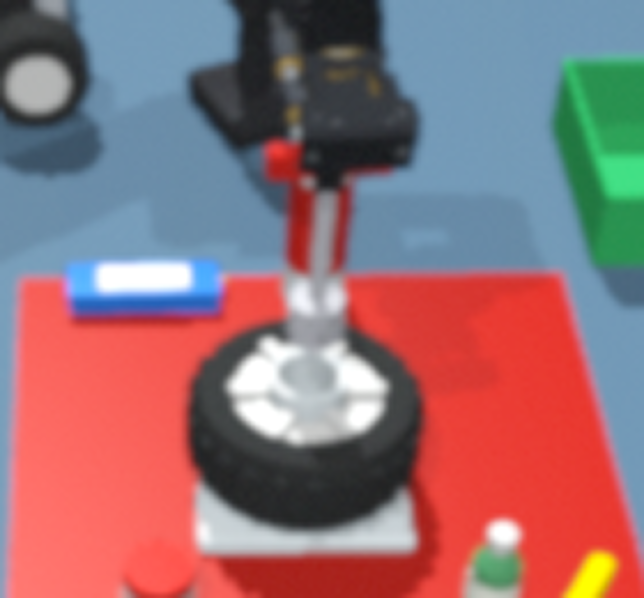

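Call:
step_arm(
  slide=[
    [-3.5, 10.3, 0],
    [-6.3, 20, 0],
    [-6.3, 20, 0],
    [-6.3, 20, 0],
    [-6.3, 20, 0],
    [-6.3, 20, 0],
    [-6.3, 20, 0],
    [-6.3, 20, 0],
    [-6.3, 20, 0],
    [-6.3, 20, 0],
    [-6.3, 20, 0],
    [-6.3, 20, 0],
    [-6.3, 20, 0],
    [-6.3, 20, 0],
    [-1.1, 7, 0],
    [0, 0, 0],
    [0, 0, 0],
    [0, 0, 0],
    [0, 0, 0],
  ],
  twist=[0, 0, 0, 0, 0, 0, 0, 0, 0, 0, 0, 0, 0, 0, 0, -7, -7, -7, -7],
)

```text
time: 21.5
position: [0.4868, -0.1393, 0.3186]
tool_rot: [0.96, 0.278, -0.0, -0.001]
ft_force: [-0.2, -0.2, -1.8]
grip_width: 0.0158
```

Call:
step_arm(
  slide=[
    [0, 0, 0],
    [0, 0, 0],
    [0, 0, 0],
  ],
  twist=[-4, 0, 0],
)

```text
time: 21.75
position: [0.487, -0.1392, 0.3188]
tool_rot: [0.951, 0.308, -0.0, -0.0]
ft_force: [0.9, -0.9, -3.1]
grip_width: 0.0156
```

Run:
```python
from h import *
go(.4873,-.1394,.32,36)
c,d,K,o,Rm=cam("side"); np.savez("side7.npz",c=c,d=d,K=K,o=o,Rm=Rm)
f=np.load("side3.npz")["c"]
cv2.imwrite("pics/side7z.png",np.hstack([cv2.resize(x[165:265,300:390],None,fx=4.4,fy=4.4,interpolation=cv2.INTER_CUBIC) for x in(f,c)]))
h=cv2.cvtColor(c,cv2.COLOR_BGR2HSV); P=cloud(d,K,o,Rm); m=((h[...,1]<60)&(h[...,2]>80)&(d>0))
for row in range(210,234):
    us=[x for x in range(334,354) if m[row,x]]
    if us: print(row,us[0],us[-1],P[row,us[len(us)//2]].round(4))
```

```text
t 21.75 pos [ 0.487  -0.1392  0.3188] yaw 35.9 tilt 0.05 q [-28.6  15.7  92.8   0.   71.5  25.5] F [ 0.87 -0.89 -3.08] M [0.032 0.032 0.013] w 0.0156
tool shift mm [ 0.1  0.3 -1.2] twist -0.1
210 340 347 [ 0.4853 -0.145   0.2331]
211 342 346 [ 0.4855 -0.1446  0.2283]
212 341 346 [ 0.4858 -0.1442  0.2235]
213 339 348 [ 0.4857 -0.1463  0.2215]
214 338 349 [ 0.4834 -0.1432  0.2136]
215 338 350 [ 0.4863 -0.1453  0.2115]
216 337 351 [ 0.4867 -0.1436  0.2049]
217 337 351 [ 0.4865 -0.1467  0.2042]
218 337 351 [ 0.4867 -0.147   0.2   ]
219 337 351 [ 0.4869 -0.147   0.1955]
220 337 351 [ 0.4899 -0.1481  0.1922]
221 338 350 [ 0.4865 -0.1535  0.1942]
222 337 350 [ 0.4864 -0.1563  0.193 ]
223 337 349 [ 0.4837 -0.1561  0.1882]
224 338 349 [ 0.4864 -0.1599  0.1882]
225 338 349 [ 0.4866 -0.1601  0.1839]
226 338 348 [ 0.484  -0.1585  0.1773]
227 339 348 [ 0.4872 -0.1586  0.1727]
228 340 348 [ 0.4873 -0.159   0.1685]
229 341 347 [ 0.4877 -0.1582  0.1628]
```

View pics/side7z.png

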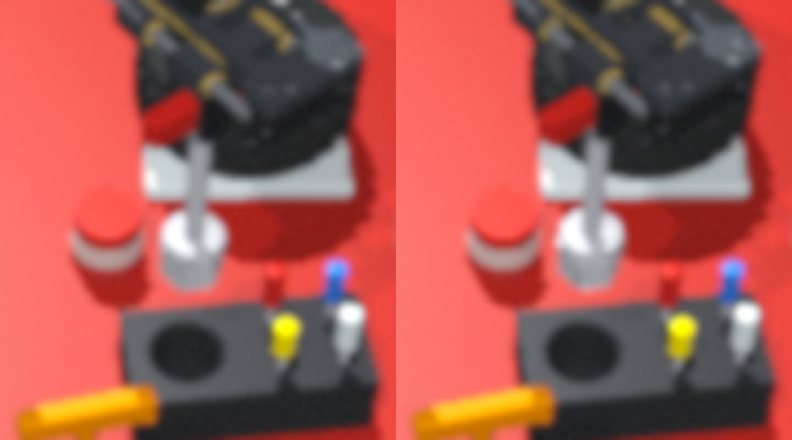

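The driver hangs as it did after the first lift (within about 0.5 px). I lower it into the hole.

Call:
step_arm(
  slide=[
    [-0.3, 0.2, 5],
    [0, 0, 10],
    [0, 0, 10],
    [0, 0, 10],
    [0, 0, 10],
    [0, 0, 10],
    [0, 0, 10],
    [0, 0, 10],
    [0, 0, 10],
    [0, 0, 4],
    [0, 0, 1],
    [0, 0, 0],
    [0, 0, 0],
  ],
  twist=[0, 0, 0, 0, 0, 0, 0, 0, 0, 0, 0, 0, 0],
)

```text
time: 22.88
position: [0.4876, -0.1399, 0.2295]
tool_rot: [0.951, 0.309, 0.0, 0.0]
ft_force: [0.5, -0.1, -2.4]
grip_width: 0.0158
```

Run:
```python
from h import *
go(.487,-.1394,.2226,36)
c,d,K,o,Rm=cam("side")
cv2.imwrite("pics/side8z.png",cv2.resize(c[190:270,300:400],None,fx=7,fy=7,interpolation=cv2.INTER_CUBIC))
```

```text
t 22.88 pos [ 0.4876 -0.1399  0.2295] yaw 36.0 tilt 0.06 q [-28.7  22.   99.5   0.   58.5  25.3] F [ 0.54 -0.11 -2.43] M [-0.033  0.036 -0.008] w 0.0158
tool shift mm [-0.2 -0.7  6.9] twist -0.0
```

View pics/side8z.png

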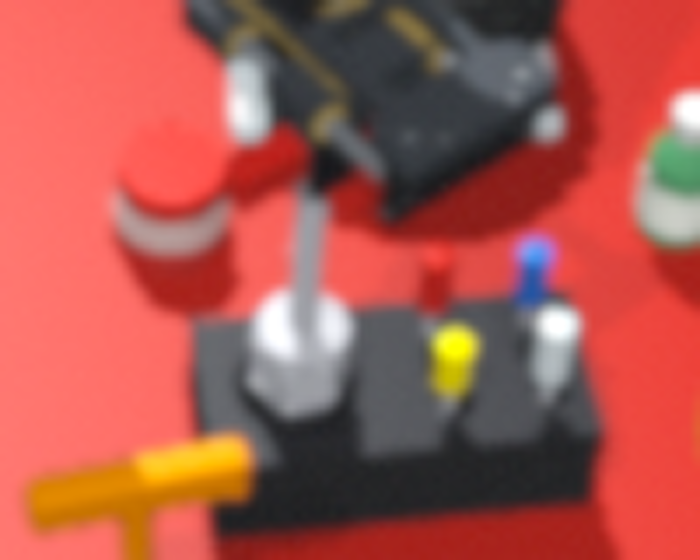

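Call:
step_arm(
  slide=[
    [-0.2, -0.4, 2],
    [0, 0, 2],
    [0, 0, 2],
    [0, 0, 2],
    [0, 0, 2],
    [0, 0, 1],
    [0, 0, 0],
    [0, 0, 0],
  ],
  twist=[0, 0, 0, 0, 0, 0, 0, 0],
)

```text
time: 23.6
position: [0.4868, -0.1395, 0.218]
tool_rot: [0.951, 0.309, -0.0, -0.0]
ft_force: [-0.7, -0.5, -1.8]
grip_width: 0.0155
```

```bash
python3 -c "
from h import *
go(.4873,-.1394,.1776,36)"
```

```text
t 23.6 pos [ 0.4868 -0.1395  0.218 ] yaw 36.01 tilt 0.01 q [-28.7  22.9 100.3   0.   56.9  25.3] F [-0.69 -0.47 -1.82] M [-0.012 -0.038 -0.003] w 0.0155
tool shift mm [ 0.5  0.2 40.4] twist 0.01
```

The socket is inside the hole (mouth about 55 mm up) with no contact. I continue to just above the floor.

Call:
step_arm(
  slide=[
    [0.3, 0, 3],
    [0, 0, 4],
    [0, 0, 4],
    [0, 0, 4],
    [0, 0, 4],
    [0, 0, 4],
    [0, 0, 4],
    [0, 0, 4],
    [0, 0, 4],
    [0, 0, 3],
    [0, 0, 0],
    [0, 0, 0],
  ],
  twist=[0, 0, 0, 0, 0, 0, 0, 0, 0, 0, 0, 0],
)

```text
time: 24.6
position: [0.487, -0.1393, 0.1799]
tool_rot: [0.951, 0.309, -0.0, -0.0]
ft_force: [0.8, 0.3, -2.8]
grip_width: 0.0157
```

```bash
python3 -c "
from h import *
go(.4873,-.1394,.1776,36)"
```

```text
t 24.6 pos [ 0.487  -0.1393  0.1799] yaw 36.01 tilt 0.02 q [-28.6  26.2 102.4   0.   51.4  25.4] F [ 0.76  0.28 -2.78] M [-0.022 -0.042  0.001] w 0.0157
tool shift mm [0.2 0.3 2.3] twist 0.01
```

Call:
step_arm(
  slide=[
    [0, 0, 1],
    [0, 0, 1],
    [0, 0, 0.6],
    [0, 0, 0],
    [0, 0, 0],
  ],
  twist=[0, 0, 0, 0, 0],
)

```text
time: 25.02
position: [0.4872, -0.1394, 0.1776]
tool_rot: [0.951, 0.309, 0.0, 0.0]
ft_force: [0.3, -0.0, -1.3]
grip_width: 0.0156
```

```bash
python3 -c "
from h import *
go(.4873,-.1394,.1776,36)"
```

```text
t 25.02 pos [ 0.4872 -0.1394  0.1776] yaw 36.01 tilt 0.03 q [-28.6  26.4 102.5  -0.   51.   25.4] F [ 0.3  -0.01 -1.3 ] M [-0.005 -0.052  0.044] w 0.0156
tool shift mm [0.1 0.  0. ] twist 0.01
```

Call:
step_arm(
  slide=[
    [0, 0, 0.4],
    [0, 0, 0],
    [0, 0, 0],
    [0, 0, 0],
    [0, 0, 0],
    [0, 0, 0],
    [0, 0, 0],
    [0, 0, 0],
  ],
  twist=[0, 0, 0, 0, 0, 0, 0, 0],
  jaw=60,
)

```text
time: 25.68
position: [0.487, -0.1393, 0.1771]
tool_rot: [0.951, 0.309, 0.0, 0.0]
ft_force: [-0.3, 0.1, 0.3]
grip_width: 0.0571
```

Call:
step_arm(
  slide=[
    [0, 0, -5],
    [0, 0, -10],
    [0, 0, -15],
    [0, 0, -15],
    [0, 0, -15],
    [0, 0, -15],
    [0, 0, -15],
    [0, 0, -15],
    [0, 0, -15],
    [0, 0, 0],
  ],
  twist=[0, 0, 0, 0, 0, 0, 0, 0, 0, 0],
)

```text
time: 26.52
position: [0.4886, -0.1401, 0.3003]
tool_rot: [0.951, 0.309, 0.002, 0.002]
ft_force: [0.2, -0.2, -0.2]
grip_width: 0.0597
```

```bash
python3 -c "
from h import *
go(.30,-.50,.3,36)"
```

```text
t 26.52 pos [ 0.4886 -0.1401  0.3003] yaw 36.02 tilt 0.39 q [-28.6  16.8  94.4   0.   68.4  25.4] F [ 0.16 -0.19 -0.22] M [ 0.006 -0.087 -0.   ] w 0.0597
tool shift mm [-3.642e+02  1.802e+02  3.000e-01] twist 0.02
```

Back off to the side to look.

Call:
step_arm(
  slide=[
    [-20, 10, 0],
    [-26, 13, 0],
    [-26, 13, 0],
    [-26, 13, 0],
    [-26, 13, 0],
    [-26, 13, 0],
    [-26, 13, 0],
    [-26, 13, 0],
    [-26, 13, 0],
    [-26, 13, 0],
    [-26, 13, 0],
    [-26, 13, 0],
    [-26, 13, 0],
    [-26, 13, 0],
    [-6, 3, 0],
    [0, 0, 0],
    [0, 0, 0],
    [0, 0, 0],
  ],
  twist=[0, 0, 0, 0, 0, 0, 0, 0, 0, 0, 0, 0, 0, 0, 0, 0, 0, 0],
)

```text
time: 28.02
position: [0.3, -0.4989, 0.2965]
tool_rot: [0.951, 0.31, 0.0, -0.001]
ft_force: [-0.1, 0.2, -1.0]
grip_width: 0.0601
```

Run:
```python
from h import *
go(None,0,0)
for n in("top","side"):
    c,d,K,o,Rm=cam(n); cv2.imwrite(f"pics/{n}9.png",c)
    P=cloud(d,K,o,Rm); hsv=cv2.cvtColor(c,cv2.COLOR_BGR2HSV)
    red=((hsv[...,0]<6)|(hsv[...,0]>174))&(hsv[...,1]>140)&(hsv[...,2]>60)
    m=red&(P[...,2]>.165)&(P[...,2]<.22)&(abs(P[...,0]-.487)<.07)&(abs(P[...,1]+.139)<.07)
    q=P[m]; t=q[q[:,2]>.18]; print(n,len(t),cv2.minAreaRect(t[:,:2].astype(np.float32)),np.percentile(t[:,2],[50,95]))
    r=(c[90:220,230:420] if n=="top" else c[140:280,290:430])
    cv2.imwrite(f"pics/{n}9z.png",cv2.resize(r,None,fx=4.2,fy=4.2,interpolation=cv2.INTER_CUBIC))
```

```text
t 28.02 pos [ 0.3    -0.4989  0.2965] yaw 36.06 tilt 0.12 q [-70.   23.5  84.4   0.   72.3 -16.1] F [-0.07  0.16 -1.03] M [ 0.03   0.035 -0.05 ] w 0.0601
top 271 ((0.48680606484413147, -0.13720715045928955), (0.08921989798545837, 0.017259342595934868), 35.668067932128906) [0.18717473 0.19097503]
side 155 ((0.4884466230869293, -0.14079710841178894), (0.08765840530395508, 0.016719602048397064), 35.29893112182617) [0.1883139  0.19107715]
```

View pics/top9z.png

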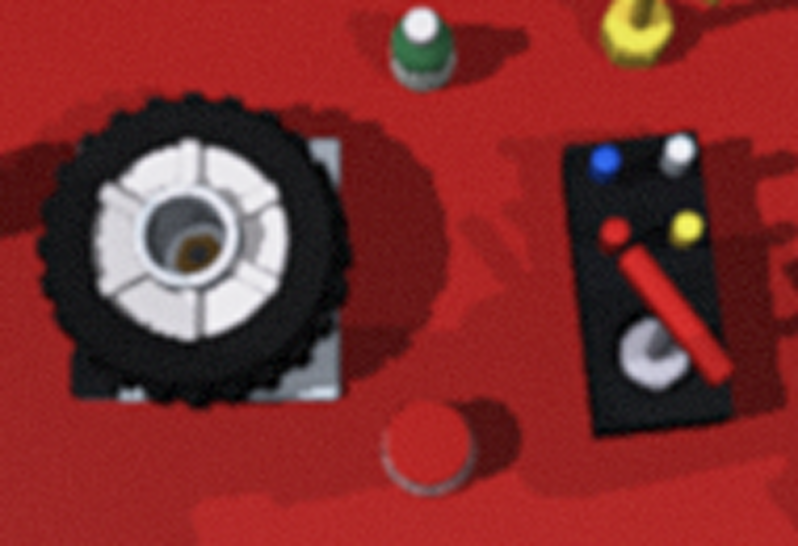

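View pics/side9z.png

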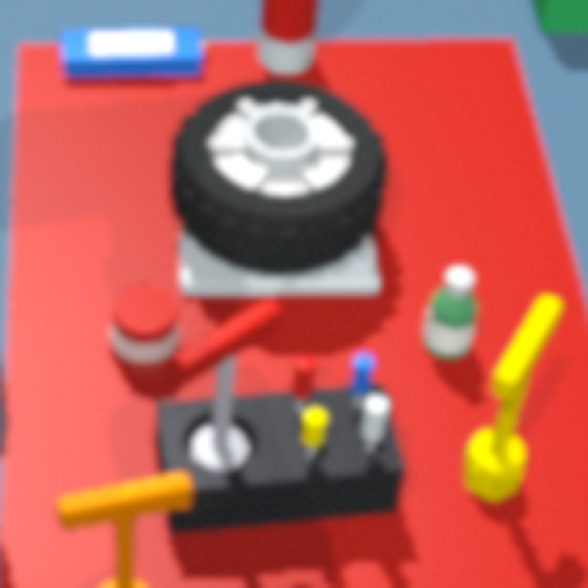

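```bash
python3 -c "
from rig import robot
robot.hand_in()"
```

```text
the job is handed in; nothing more can be done
```

I took the driver out of the tool stand, seated it on the nut, turned the nut clockwise until it came up tight, and put the driver back in its hole. I handed the job in at about 28 s; no verdict is reported.

- **Seating:** the socket first stopped about 15 mm above the bore floor at around 8 N. A slow clockwise feel dropped it onto the hex. It bottomed at TCP z 0.1925 m, against a predicted 0.1926 m, with about 5 N of press.
- **Tightening:** running torque was roughly 0.13–0.21 N m. Over the last 7 degrees or so it climbed steadily to 0.39 N m, which I took as the stop (I can't read the nut angle directly). That torque puts the wheel at about 0.16 rad by its stated stiffness. I then backed off 12 degrees, and the spokes look the same as at the start.
- **Putting back:** the driver went in at the same position and angle it came from, and I released it and moved the arm clear. In the final images it stands upright in its hole. The bar centre is within 0.1 mm of its first measurement in the top view and 1.3 mm in the side view.
- **Disagreement:** the two cameras differ by about 2–4 mm from each other, within or slightly beyond their stated calibration. Working with relative positions and force feel covered it.
- **Side load:** while turning, a side load of up to 4 N built up, and it was gone once the socket was clear of the nut.
- **Bystanders:** those near the work looked unmoved in the final close-up images. I compared them by eye only and did not check the spanner and damper closely.

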